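# Sort the spoon and the ramekin, then hold the lid ready over the tub

### The job

Clear up after measuring: put the small wooden-handled spoon in the deep steel tub and set the ramekin down (not dropped) upright inside the low steel tray. Then fetch the pan lid, carrying it well above the height of the salt pot and disturbing neither the pot nor the pepper mill, and hold it level, centred and square about 2 cm above the tub's rim without ever touching the tub, so that I can wipe the rim first. Finish while still holding the lid there: do not lower it or let go.

Things in the scene. Friction and masses are not known exactly. Their poses are not given: they have to be found in the camera images.
- tub: Deep open steel tub, 162 (its x) x 176 (its y) x 65 mm high over its flat 8 mm lip; the mouth inside is 140 x 154 mm, walls and floor 3 mm. Origin: centre of its underside; z up; the rim is at z = 65 mm. Loose, 0.6 kg. The lid's outline matches its lip. Tub and tray may change places.
- tray: Low open steel tray, 170 x 170 x 30 mm over its 6 mm lip, inside 152 x 152 mm, walls and floor 3 mm. Origin: centre of its underside; z up. Loose, 0.6 kg.
- lid: Flat steel pan lid lying on the worktop, 162 (its x) x 176 (its y) mm, 2 mm thick; a bail handle over its centre: its bar runs along the lid's y, 8 mm wide across x, 48 mm long, underside 17 mm and top 25 mm above the lid's underside. Pinch the bar across x. Origin: centre of its underside; z up. About 0.16 kg. Over the tub its long sides go along the tub's long sides, either way round.
- spoon: Small measuring spoon lying on the worktop along its x, 130 mm long: a round turned-wood handle 19 mm thick from x = -65 to 0 mm, its axis 10 mm above the worktop, and a shallow round steel bowl 51 mm across and 14 mm high at the +x end. Origin: middle of its length, at its underside. It balances about 25 mm from the origin towards the handle end: pinch it there, across its y. About 0.08 kg.
- ramekin: Plain white round ramekin standing upright, 72 mm across, 45 mm high, open at the top, wall about 7 mm thick (29 to 36 mm from the axis), inner floor 6 mm up, 0.14 kg. Origin: centre of its underside; z up. Pinch its rim.
- salt_pot: Round steel salt pot with a flat lid, 116 x 96 x 86 mm high, standing between the lid and the bins; leave it where it stands. Origin: centre of its underside; z up.
- pepper_mill: Wooden pepper mill with a crank, 56 x 80 x 152 mm high, standing between the lid and the bins; leave it standing where it is. Origin: centre of its underside; z up.
Mind the look-alikes: they are no part of the job. There is more than one size of the spoon; the job needs the larger.

How it is judged:
On the way, in this order (a step that is already met when the one before it is completed fails the run):
1. the spoon lies in the tub and the ramekin stands upright in the tray, both let go and at rest (x of spoon in the frame of tub between -0.07 and 0.07 m and y of spoon in the frame of tub between -0.077 and 0.077 m and z of spoon in the frame of tub between 0 and 0.028 m and x of ramekin in the frame of tray between -0.05 and 0.05 m and y of ramekin in the frame of tray between -0.05 and 0.05 m and z of ramekin in the frame of tray between 0 and 0.012 m and angle between ramekin's own z axis and vertical below 0.1 rad and linear speed of each of ramekin, spoon below 0.03 m/s and contact force between the fingers and spoon below 0.05 N and contact force between the fingers and ramekin below 0.05 N), for 0.2 s.
2. then the lid is lifted in the fingers above the height of the salt pot (height (world z) of lid above 0.09 m and contact force between the fingers and lid above 0.5 N), for 0.2 s.
At the end, for the whole second after the job is handed in: Fingers hold the lid still 5 to 40 mm above the tub's rim, centred within 14 mm, square and level within 0.12 rad, touching neither tub, mill nor pot; the tub stands flat on the worktop with the spoon at rest inside below its rim; the ramekin stands upright at rest on the tray's floor (x of spoon in the frame of tub between -0.07 and 0.07 m and y of spoon in the frame of tub between -0.077 and 0.077 m and z of spoon in the frame of tub between 0 and 0.028 m and x of ramekin in the frame of tray between -0.05 and 0.05 m and y of ramekin in the frame of tray between -0.05 and 0.05 m and z of ramekin in the frame of tray between 0 and 0.012 m and angle between ramekin's own z axis and vertical below 0.1 rad and linear speed of each of ramekin, spoon, lid below 0.03 m/s and z of lid in the frame of tub between 0.07 and 0.105 m and horizontal distance between lid and tub below 0.014 m and angle between the x axis of lid and the x axis of tub, either way round below 0.12 rad and angle between lid's own z axis and vertical below 0.12 rad and angle between tub's own z axis and vertical below 0.05 rad and height (world z) of tub below 0.01 m and contact force between the fingers and lid above 0.5 N and contact force between lid and tub below 0.05 N and contact force between lid and pepper_mill below 0.05 N and contact force between lid and salt_pot below 0.05 N); the arm keeps its last pose, push and grip.
It fails at once if the lid touches the tub (contact force between lid and tub above 0.5 N).
It fails at once if the salt pot is shifted more than 3 cm or tipped (distance of salt_pot from where it was at the start of the episode above 0.03 m or angle between salt_pot's own z axis and vertical above 0.3 rad).
It fails at once if the pepper mill is shifted more than 3 cm or tipped (distance of pepper_mill from where it was at the start of the episode above 0.03 m or angle between pepper_mill's own z axis and vertical above 0.3 rad).
It fails at once if the ramekin is dropped from 5 cm or more (linear speed of ramekin above 0.95 m/s and contact force between the fingers and ramekin below 0.05 N).
It also fails if it takes over 72 s, if anything falls off the work surface, if the arm or the gripper's body presses on something with over 40 N, if the wrist force passes 120 N, or if a joint passes its speed limit or range.

### The arm

A 6-joint arm with a two-finger parallel gripper is mounted at the origin on a cart in front of the work surface, level with it; the furniture and walls round the work are solid. World frame = base frame: x ahead of the robot, y to its left, z up, the work surface at z = 0. Lengths are in m, angles in rad, forces in N, time in s.
With the tool pointing down it reaches from about 0.225 to 0.875 m from the base axis. Payload 3.4 kg.
Tool frame: the origin (TCP) lies midway between the tips of the shut fingers; the grasp point (between the pads) lies 19 mm behind it (manip.grip_point_offset is the distance from the TCP to the grasp point, in m); z points along the fingers, y is the line along which they close (so a half turn about z gives the same grasp; the last joint's range is limited). The gripper opens to 85 mm and grips with 20 to 120 N. Pads are 22 mm wide; open, the fingers measure 114 mm over their backs; the gripper's body (76 mm by 85 mm) begins 54 mm behind the grasp point. The pads swing forward as they close: fully open they stand 13 mm farther back than shut.
Start: joints at [-1.241, 0.276, 1.505, -0, 1.361, -0.121], TCP at [0.251, -0.518, 0.231] pointing down, gripper open.
Joint ranges: [-2.89, 2.89], [-0.75, 2.08], [0.22, 2.7], [-1.18, 4.32], [0.11, 2.71], [-2.7, 2.7]. Speed limits (rad/s): [2.57, 2.57, 3.14, 3.14, 3.14, 3.14].

### API

Orientations are given as a unit quaternion [w, x, y, z].
In Python, from rig import manip gives the robot as it stands.
- The arm moves only by the shell command python3 -m handwheel 'ROWS' [FORCE]. ROWS is JSON, a list of rows, each an object with "translation": the shift along the tool's x, y, z in m, a list of three; "angular": the turn, a rotation vector about the tool's x, y, z in degrees, a list of three; "hand": the closure, from 0 (fully open) to 1 (shut). A call has 1 to 10 rows; each row shifts and turns the commanded pose from where the row before left it, along the tool's axes as they then stand; what a row does not reach is not made up. A row lasts 1/12 s, in which the tool goes at most 41.7 mm and 7.16 degrees, less where a joint would pass 70% of its speed; a pose out of reach is approached as far as the arm can. A call with a gripper value outside its range is refused whole. The fingers move at their own pace and stop on an object; FORCE is the grip in N (left out, the last holds). Time passes only in rows, so rows that do not move let the fingers close. It gives the time, the measured TCP pose, the force, the opening and the grip force at its end, in the units of the state.
- manip.get_state(): the state, without advancing time (a new reading comes with each control period).
- manip.get_image(name): name is "scene" or "top"; returns the picture (400x640x3 uint8, red, green, blue); there is no depth.
- manip.camera_info(name): a dict with "camera_matrix" (3x3 intrinsics, pixels), "k1" (the pictures are not rectified: a ray, as slopes to the right and down, at radius r is drawn at 1 + k1 r^2 times it, then the intrinsics apply), "eye" and "orientation" of the camera in the world. Camera axes: x right, y down, z forward; pixel columns grow to the right and rows downward; lengths in m; the calibration is good to about 2 mm. A picture is of the moment at which its call begins. camera_info takes no time and is no camera call.
- manip.sign_off(): hands the job in; it is judged then, once.
The state is a dict: "clock": time; "qpos": joint angles; "qd": joint speeds; "effort": joint torques, N m; "position": TCP position; "ee_rot": TCP orientation; "contact_force": force on the tool from outside, world axes, zero at the start; "moment": the same for the moment, N m; "width": finger opening in m; "gripper_force": force on a finger pad.
Only numpy, scipy, OpenCV 4.12 (cv2) and the standard library are available. Lean on these libraries where they do the work, as an engineer would, in place of code of your own. Each camera call takes 0.05 s, during which the arm holds its last target. There are 200 camera calls.

## Working session

There is one attempt and no reset: what is moved stays moved. The work goes in short steps, Python scripts to look and compute and a shell command to move; the robot and the scene stay as the last step left them, time stands still between calls to the robot, and variables do not carry over. Pictures are saved under pics/ and viewed, at most 10 in all, crops included, and the job is handed in when it is done.

```bash
mkdir -p pics; ls; python3 - <<'E'
from rig import manip
import cv2
for n in("top","scene"):
    cv2.imwrite(f"pics/{n}0.png",manip.get_image(n)[:,:,::-1]); print(n,manip.camera_info(n))
print(manip.get_state(), manip.grip_point_offset)
E
```

```text
pics
top {'camera_matrix': array([[458.34225396,   0.        , 322.65460432],
       [  0.        , 458.34225396, 199.40325268],
       [  0.        ,   0.        ,   1.        ]]), 'k1': -0.0999307850539792, 'eye': array([0.18458715, 0.15805058, 1.44515255]), 'orientation': array([ 0.08592725, -0.64885215,  0.74965836, -0.09808026])}
scene {'camera_matrix': array([[371.12290222,   0.        , 319.41512505],
       [  0.        , 371.12290222, 201.79733626],
       [  0.        ,   0.        ,   1.        ]]), 'k1': 0.004650957186676942, 'eye': array([0.14801243, 0.71851444, 0.92541875]), 'orientation': array([ 0.10666294, -0.27804087,  0.89978956, -0.3188966 ])}
{'clock': 0.1, 'qpos': array([-1.24098313e+00,  2.76516824e-01,  1.50601828e+00, -1.65211873e-05,
        1.36069893e+00, -1.20972858e-01]), 'qd': array([ 0.00034191, -0.00225892, -0.00257634,  0.00080437,  0.00057918,
       -0.00083111]), 'effort': array([ 6.40956332e-04, -4.17700446e+01, -2.46405333e+01, -1.53075284e-04,
        5.80342719e-03,  1.28628551e-05]), 'position': array([ 0.25036002, -0.51710296,  0.23053004]), 'ee_rot': array([-8.15382032e-04,  9.74705630e-01,  2.23491077e-01, -9.35749080e-05]), 'contact_force': array([ 0.24379305, -0.56283174, -0.1516773 ]), 'moment': array([-0.00672759,  0.01511196, -0.06331397]), 'gripper_force': 0.0, 'width': 0.08535976822134816} 0.0187
```

View pics/top0.png

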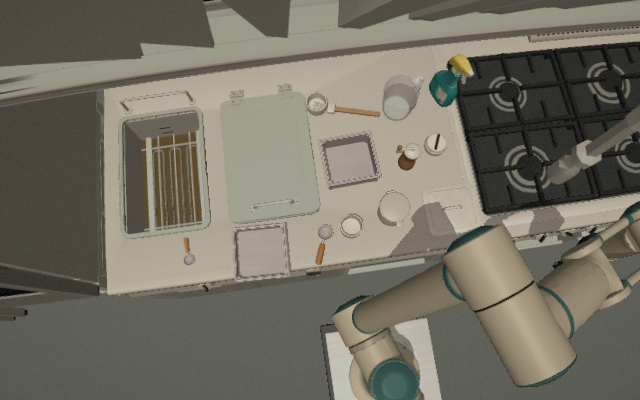

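View pics/scene0.png

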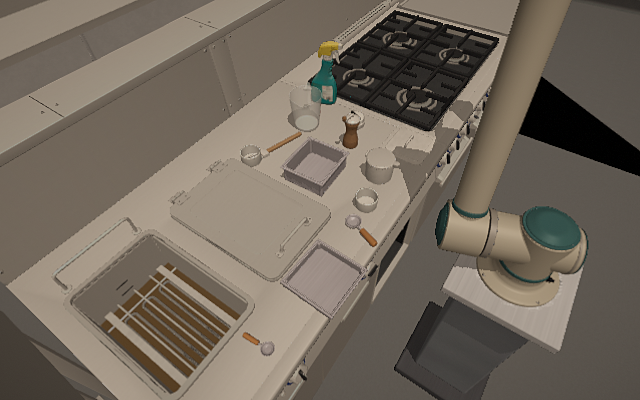

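The top picture shows these objects:
- **Tub:** about (350,160), deep and dark-walled.
- **Tray:** about (262,250).
- **Lid:** about (446,208), partly in shadow.
- **Pot and mill:** salt pot at (394,208), pepper mill at (408,157).

Look-alikes:
- **Spoon:** larger spoon at (323,243), small spoon at (188,252), strainer at (343,108). I choose (323,243).
- **Ramekin:** white cup at (351,225), salt pot at (394,208), jar at (436,144), glass jug at (400,98). I choose (351,225).

I'll check these choices in a close crop.

```bash
cat > h.py <<'E'
import numpy as np, cv2
from rig import manip
from scipy.spatial.transform import Rotation as R
def rot(q): return R.from_quat(np.roll(q,-1))
def w(n,px,z):
    c=manip.camera_info(n); 
    p=cv2.undistortPoints(np.array(px,float).reshape(-1,1,2),c["camera_matrix"],np.array([c["k1"],0,0,0.]))[:,0]
    d=rot(c["orientation"]).apply(np.c_[p,np.ones(len(p))]); e=c["eye"]
    return e+d*((z-e[2])/d[:,2])[:,None]
def proj(n,P):
    c=manip.camera_info(n); q=rot(c["orientation"]).inv().apply(np.array(P,float)-c["eye"])
    return cv2.projectPoints(q,np.zeros(3),np.zeros(3),c["camera_matrix"],np.array([c["k1"],0,0,0.]))[0][:,0]
def crop(n,x0,y0,x1,y1,s,f):
    im=manip.get_image(n)[y0:y1,x0:x1,::-1]; im=cv2.resize(im,None,fx=s,fy=s,interpolation=cv2.INTER_CUBIC)
    im=cv2.convertScaleAbs(im,alpha=1.3)
    for k in range(-(-x0//10)*10,x1,10): cv2.putText(im,str(k),((k-x0)*s,8),0,.3,(0,0,255)); cv2.line(im,((k-x0)*s,10),((k-x0)*s,14),(0,0,255))
    for k in range(-(-y0//10)*10,y1,10): cv2.putText(im,str(k),(0,(k-y0)*s+4),0,.3,(0,0,255)); cv2.line(im,(20,(k-y0)*s),(24,(k-y0)*s),(0,0,255))
    cv2.imwrite("pics/"+f,im)
def go(goal,yaw=None):
    """print tool-frame shift and turn from current measured pose to a tool-down goal with closing line (tool y) at yaw"""
    s=manip.get_state(); r=rot(s["ee_rot"])
    print("shift",np.round(r.inv().apply(np.array(goal)-s["position"])*1e3,1),"mm")
    if yaw is not None:
        best=None
        for k in(0,np.pi):
            y=np.array([np.cos(yaw+k),np.sin(yaw+k),0]);z=np.array([0,0,-1.]);t=R.from_matrix(np.c_[np.cross(y,z),y,z])
            v=(r.inv()*t).as_rotvec(degrees=True); print("turn",v.round(1))
    print("q",s["qpos"].round(2))
E
python3 - <<'E'
from h import *
crop("top",308,122,478,272,4,"c1.png")
crop("top",220,212,300,290,7,"c2.png")
E
```

```text
(no output)
```

View pics/c1.png

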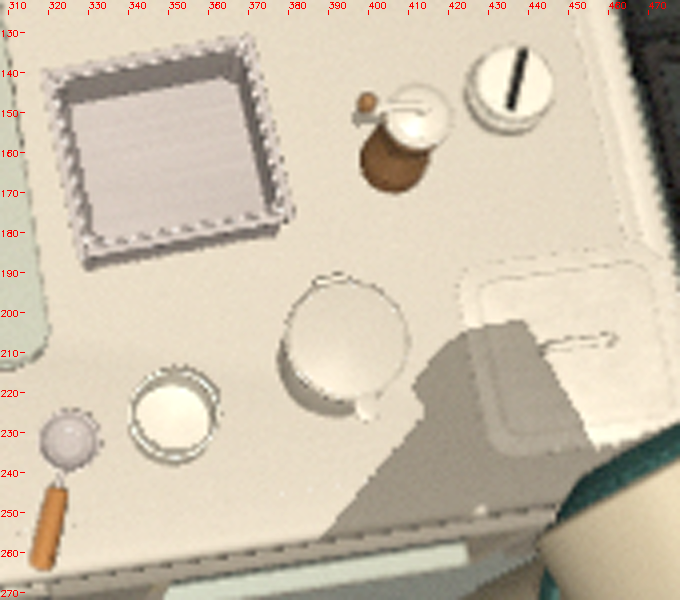

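View pics/c2.png

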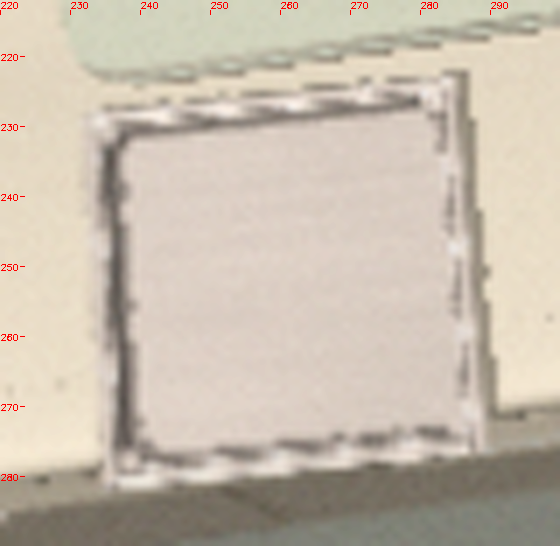

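The crop confirms the choices: the spoon has a wooden handle from (322,244) to (318,264.5) and a steel bowl at (325,232), and the ramekin's rim is centred at about (351.5,225.5). The tub is the deep one. The lid's bar runs from (443,209) to (462,207).

```bash
python3 - <<'E'
from h import *
np.set_printoptions(precision=4,suppress=True)
c1=lambda L:[(308+x/4,122+y/4) for x,y in L]
c2=lambda L:[(220+x/7,212+y/7) for x,y in L]
def rect(n,P):
    P=P[:,:2];print(n,"c",P.mean(0)); E=np.roll(P,-1,0)-P
    for e in E: print("   ",np.linalg.norm(e),np.degrees(np.arctan2(e[1],e[0])))
rect("tub",w("top",c1([(45,75),(250,38),(293,213),(82,252)]),.065))
rect("tray",w("top",c2([(97,112),(463,72),(485,447),(110,485)]),.03))
rect("lid",w("top",c1([(462,270),(655,247),(690,412),(490,452)]),.002))
print("ram",w("top",c1([(174,414)]),.045))
print("ramsides",w("top",c1([(130,414),(220,414),(174,367),(174,464)]),.045))
S=w("top",c1([(57,487),(40,570),(69,439)]),.01);print("spoon",S)
H=w("top",c1([(540,348),(615,340)]),.022);print("bar",H,np.linalg.norm(H[1]-H[0]))
print("pot",w("top",c1([(346,338)]),.086),"mill",w("top",c1([(395,165)]),.01),w("top",c1([(417,118)]),.14))
print("jar",w("top",c1([(510,95)]),.03))
E
```

```text
tub c [0.6744 0.0012]
    0.16995973259502975 -87.20130704289743
    0.15266518564836856 -176.98596456485313
    0.17029216029151287 92.68163943242844
    0.15231639773822803 2.8896147853360414
tray c [0.4211 0.3193]
    0.16616336854694239 -91.79978583963857
    0.16866376145169182 176.13271480920403
    0.16550604976373887 87.77434199574382
    0.1674116467603272 -3.6560925816244065
lid c [ 0.4777 -0.3083]
    0.16473975824725204 -91.24788561332106
    0.14104818995915686 178.8024126095362
    0.16967598554430163 92.69329345698326
    0.1527740558001477 -2.9024540257606293
ram [[0.4596 0.0296 0.045 ]]
ramsides [[ 0.4645  0.0636  0.045 ]
 [ 0.4544 -0.0059  0.045 ]
 [ 0.4967  0.0236  0.045 ]
 [ 0.4206  0.0359  0.045 ]]
spoon [[0.4216 0.1273 0.01  ]
 [0.3585 0.1499 0.01  ]
 [0.4584 0.1123 0.01  ]]
bar [[ 0.4747 -0.2729  0.022 ]
 [ 0.4723 -0.3351  0.022 ]] 0.06223764901195544
pot [[ 0.491  -0.1066  0.086 ]] mill [[ 0.6481 -0.1892  0.01  ]] [[ 0.641  -0.1818  0.14  ]]
jar [[ 0.6886 -0.2917  0.03  ]]
```

```bash
python3 -c "
from h import *
go([.396,.136,.231],np.radians(69.4))"
```

```text
shift [ 4.157e+02 -5.246e+02  4.000e-01] mm
turn [-0.000e+00 -1.000e-01 -1.336e+02]
turn [-0.1  0.  46.4]
q [-1.24  0.28  1.51  0.    1.36 -0.12]
```

```bash
R='{"translation":[0.0208,-0.0262,0],"angular":[0,0,0],"hand":0.3}'; python3 -m handwheel '[{"translation":[0.0208,-0.0262,0],"angular":[0,0,0],"hand":0.3},{"translation":[0.0208,-0.0262,0],"angular":[0,0,0],"hand":0.3},{"translation":[0.0208,-0.0262,0],"angular":[0,0,0],"hand":0.3},{"translation":[0.0208,-0.0262,0],"angular":[0,0,0],"hand":0.3},{"translation":[0.0208,-0.0262,0],"angular":[0,0,0],"hand":0.3},{"translation":[0.0208,-0.0262,0],"angular":[0,0,0],"hand":0.3},{"translation":[0.0208,-0.0262,0],"angular":[0,0,0],"hand":0.3},{"translation":[0.0208,-0.0262,0],"angular":[0,0,0],"hand":0.3},{"translation":[0.0208,-0.0262,0],"angular":[0,0,0],"hand":0.3},{"translation":[0.0208,-0.0262,0],"angular":[0,0,0],"hand":0.3}]'
python3 -m handwheel '[{"translation":[0.0208,-0.0262,0],"angular":[0,0,0],"hand":0.3},{"translation":[0.0208,-0.0262,0],"angular":[0,0,0],"hand":0.3},{"translation":[0.0208,-0.0262,0],"angular":[0,0,0],"hand":0.3},{"translation":[0.0208,-0.0262,0],"angular":[0,0,0],"hand":0.3},{"translation":[0.0208,-0.0262,0],"angular":[0,0,0],"hand":0.3},{"translation":[0.0208,-0.0262,0],"angular":[0,0,0],"hand":0.3},{"translation":[0.0208,-0.0262,0],"angular":[0,0,0],"hand":0.3},{"translation":[0.0208,-0.0262,0],"angular":[0,0,0],"hand":0.3},{"translation":[0.0208,-0.0262,0],"angular":[0,0,0],"hand":0.3},{"translation":[0.0208,-0.0262,0],"angular":[0,0,0],"hand":0.3}]'
python3 -m handwheel '[{"translation":[0,0,0],"angular":[0,0,-7],"hand":0.3},{"translation":[0,0,0],"angular":[0,0,-7],"hand":0.3},{"translation":[0,0,0],"angular":[0,0,-7],"hand":0.3},{"translation":[0,0,0],"angular":[0,0,-7],"hand":0.3},{"translation":[0,0,0],"angular":[0,0,-7],"hand":0.3},{"translation":[0,0,0],"angular":[0,0,-7],"hand":0.3},{"translation":[0,0,0],"angular":[0,0,-7],"hand":0.3},{"translation":[0,0,0],"angular":[0,0,-7],"hand":0.3},{"translation":[0,0,0],"angular":[0,0,-7],"hand":0.3},{"translation":[0,0,0],"angular":[0,0,-7],"hand":0.3}]'
python3 -m handwheel '[{"translation":[0,0,0],"angular":[0,0,-7],"hand":0.3},{"translation":[0,0,0],"angular":[0,0,-7],"hand":0.3},{"translation":[0,0,0],"angular":[0,0,-7],"hand":0.3},{"translation":[0,0,0],"angular":[0,0,-7],"hand":0.3},{"translation":[0,0,0],"angular":[0,0,-7],"hand":0.3},{"translation":[0,0,0],"angular":[0,0,-7],"hand":0.3},{"translation":[0,0,0],"angular":[0,0,-7],"hand":0.3},{"translation":[0,0,0],"angular":[0,0,-7],"hand":0.3},{"translation":[0,0,0],"angular":[0,0,-7],"hand":0.3}]'
python3 -c "
from h import *
go([.396,.136,.003],np.radians(69.4));print(manip.get_state()['width'],manip.get_state()['contact_force'])
crop('top',300,190,400,270,7,'c3.png')"
```

```text
clock: 1.03
position: [0.3235, -0.1895, 0.2313]
ee_rot: [0.0, 0.975, 0.223, 0.0]
contact_force: [1.4, 0.7, -0.3]
width: 0.0596
gripper_force: 0.0
clock: 1.87
position: [0.3965, 0.1371, 0.2313]
ee_rot: [0.0, 0.975, 0.224, 0.0]
contact_force: [1.1, 0.4, -0.3]
width: 0.0596
gripper_force: 0.0
clock: 2.7
position: [0.3965, 0.1353, 0.2311]
ee_rot: [-0.0, 0.668, 0.744, -0.0]
contact_force: [-0.3, 0.3, -0.5]
width: 0.0597
gripper_force: 0.0
clock: 3.45
position: [0.3965, 0.1353, 0.2312]
ee_rot: [-0.0, 0.181, 0.984, -0.0]
contact_force: [-0.1, 0.3, -0.2]
width: 0.0599
gripper_force: 0.0
shift [  0.7   0.5 228.2] mm
turn [-0.  -0.  -0.2]
turn [ -0.    0.  179.8]
q [ 0.16  0.04  1.8  -0.    1.3  -1.04]
0.059920574043515466 [-0.12541863  0.26242105 -0.2387848 ]
```

View pics/c3.png

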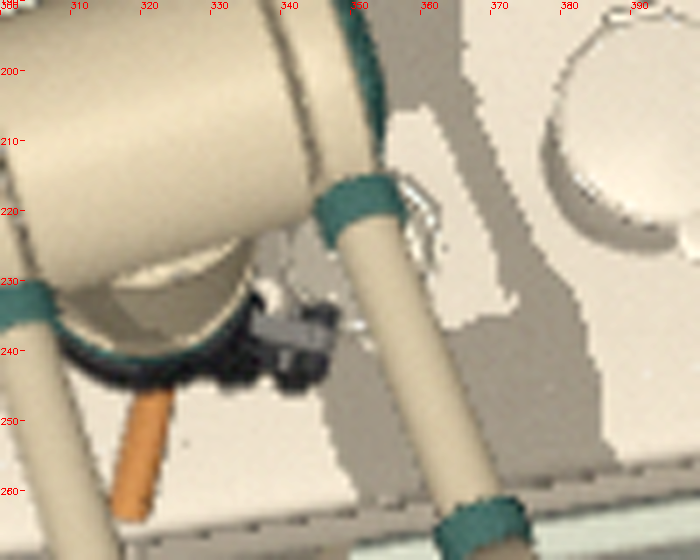

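The top crop shows the gripper over the spoon, with the handle end at (317,263). The arm hides the rest, so I'll descend and grip.

```bash
python3 -m handwheel '[{"translation":[0,0,0.04],"angular":[0,0,0],"hand":0.3},{"translation":[0,0,0.04],"angular":[0,0,0],"hand":0.3},{"translation":[0,0,0.04],"angular":[0,0,0],"hand":0.3},{"translation":[0,0,0.04],"angular":[0,0,0],"hand":0.3},{"translation":[0,0,0.03],"angular":[0,0,0],"hand":0.3},{"translation":[0,0,0.02],"angular":[0,0,0],"hand":0.3},{"translation":[0,0,0.016],"angular":[0,0,0],"hand":0.3},{"translation":[0,0,0],"angular":[0,0,0],"hand":0.3}]'
python3 -m handwheel '[{"translation":[0,0,0],"angular":[0,0,0],"hand":1},{"translation":[0,0,0],"angular":[0,0,0],"hand":1},{"translation":[0,0,0],"angular":[0,0,0],"hand":1},{"translation":[0,0,0],"angular":[0,0,0],"hand":1},{"translation":[0,0,0],"angular":[0,0,0],"hand":1},{"translation":[0,0,0],"angular":[0,0,0],"hand":1},{"translation":[0,0,0],"angular":[0,0,0],"hand":1},{"translation":[0,0,0],"angular":[0,0,0],"hand":1}]' 40
```

```text
clock: 4.17
position: [0.3942, 0.1348, 0.0027]
ee_rot: [-0.003, 0.185, 0.983, -0.001]
contact_force: [-0.6, -0.0, -1.0]
width: 0.0597
gripper_force: 0.0
clock: 4.83
position: [0.3979, 0.1355, 0.0066]
ee_rot: [0.002, 0.184, 0.983, 0.001]
contact_force: [-0.8, -0.8, 7.0]
width: 0.0175
gripper_force: 39.3
```

```bash
python3 -m handwheel '[{"translation":[0,0,-0.01],"angular":[0,0,0],"hand":1},{"translation":[0,0,-0.03],"angular":[0,0,0],"hand":1},{"translation":[0,0,-0.035],"angular":[0,0,0],"hand":1},{"translation":[0,0,-0.035],"angular":[0,0,0],"hand":1},{"translation":[0,0,-0.035],"angular":[0,0,0],"hand":1},{"translation":[0,0,-0.02],"angular":[0,0,0],"hand":1},{"translation":[0,0,0],"angular":[0,0,0],"hand":1}]'
python3 -c "
from h import *
from math import *
a=radians(-50); go([.674-.025*cos(a),.001-.025*sin(a),.168],a+pi/2)
cv2.imwrite('pics/s1.png',manip.get_image('scene')[:,:,::-1])"
```

```text
clock: 5.42
position: [0.3999, 0.1359, 0.1753]
ee_rot: [0.005, 0.184, 0.983, 0.002]
contact_force: [-0.1, -0.2, -0.9]
width: 0.0174
gripper_force: 39.5
shift [-282.4  -14.7   10. ] mm
turn [ 0.5  0.5 28.8]
turn [  -0.6    0.6 -151.2]
q [ 0.16  0.08  1.9  -0.    1.15 -1.04]
```

View pics/s1.png

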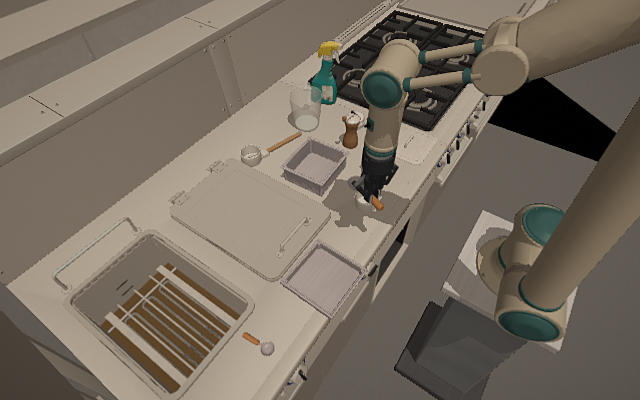

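The scene picture shows the spoon in the fingers at about (370,198), and everything else is undisturbed. Next I carry it to the tub.

```bash
python3 -m handwheel '[{"translation":[-0.0353,-0.0018,0],"angular":[0,0,0],"hand":1},{"translation":[-0.0353,-0.0018,0],"angular":[0,0,0],"hand":1},{"translation":[-0.0353,-0.0018,0],"angular":[0,0,0],"hand":1},{"translation":[-0.0353,-0.0018,0],"angular":[0,0,0],"hand":1},{"translation":[-0.0353,-0.0018,0],"angular":[0,0,0],"hand":1},{"translation":[-0.0353,-0.0018,0],"angular":[0,0,0],"hand":1},{"translation":[-0.0353,-0.0018,0],"angular":[0,0,0],"hand":1},{"translation":[-0.0353,-0.0018,0],"angular":[0,0,0],"hand":1},{"translation":[0,0,0],"angular":[0,0,0],"hand":1}]'
python3 -m handwheel '[{"translation":[0,0,0],"angular":[0,0,5.8],"hand":1},{"translation":[0,0,0],"angular":[0,0,5.8],"hand":1},{"translation":[0,0,0],"angular":[0,0,5.8],"hand":1},{"translation":[0,0,0],"angular":[0,0,5.8],"hand":1},{"translation":[0,0,0],"angular":[0,0,5.8],"hand":1},{"translation":[0,0,0],"angular":[0,0,0],"hand":1}]'
python3 -c "
from h import *
from math import *
a=radians(-50); go([.674-.025*cos(a),.001-.025*sin(a),.01],a+pi/2)"
```

```text
clock: 6.22
position: [0.6602, 0.0164, 0.1669]
ee_rot: [0.001, 0.185, 0.983, -0.001]
contact_force: [1.0, 0.1, -0.7]
width: 0.0176
gripper_force: 39.4
clock: 6.72
position: [0.6533, 0.02, 0.168]
ee_rot: [-0.002, 0.425, 0.905, -0.001]
contact_force: [-0.1, -0.2, -1.6]
width: 0.0179
gripper_force: 39.5
shift [ -3.3   4.1 158. ] mm
turn [-0.2 -0.2 -0.3]
turn [ -0.3   0.3 179.7]
q [-0.08  0.43  1.42 -0.    1.29 -0.77]
```

```bash
python3 -m handwheel '[{"translation":[-0.003,0.004,0.03],"angular":[0,0,0],"hand":1},{"translation":[0,0,0.035],"angular":[0,0,0],"hand":1},{"translation":[0,0,0.035],"angular":[0,0,0],"hand":1},{"translation":[0,0,0.03],"angular":[0,0,0],"hand":1},{"translation":[0,0,0.016],"angular":[0,0,0],"hand":1},{"translation":[0,0,0.01],"angular":[0,0,0],"hand":1},{"translation":[0,0,0],"angular":[0,0,0],"hand":1},{"translation":[0,0,0],"angular":[0,0,0],"hand":1}]'
python3 -m handwheel '[{"translation":[0,0,0],"angular":[0,0,0],"hand":0.5},{"translation":[0,0,0],"angular":[0,0,0],"hand":0.5},{"translation":[0,0,0],"angular":[0,0,0],"hand":0.5},{"translation":[0,0,0],"angular":[0,0,0],"hand":0.5},{"translation":[0,0,-0.02],"angular":[0,0,0],"hand":0.5},{"translation":[0,0,-0.035],"angular":[0,0,0],"hand":0.5},{"translation":[0,0,-0.035],"angular":[0,0,0],"hand":0.5},{"translation":[0,0,-0.035],"angular":[0,0,0],"hand":0.5},{"translation":[0,0,-0.03],"angular":[0,0,0],"hand":0.5},{"translation":[0,0,0],"angular":[0,0,0],"hand":0.5}]'
python3 -c "
from h import *
go([.459,.0615,.168],np.pi/2)"
```

```text
clock: 7.38
position: [0.6596, 0.0202, 0.0137]
ee_rot: [-0.0, 0.423, 0.906, -0.0]
contact_force: [0.7, 0.1, -1.4]
width: 0.0172
gripper_force: 39.9
clock: 8.22
position: [0.664, 0.0199, 0.1777]
ee_rot: [0.007, 0.424, 0.906, 0.003]
contact_force: [1.2, 0.5, 0.6]
width: 0.0426
gripper_force: 0.0
shift [ 163.4 -130.9    6.6] mm
turn [  0.3   0.8 -50.2]
turn [  1.   -0.4 129.8]
q [-0.07  0.43  1.4  -0.    1.3  -0.77]
```

```bash
python3 -m handwheel '[{"translation":[0.0272,-0.0218,0],"angular":[0,0,0],"hand":0.5},{"translation":[0.0272,-0.0218,0],"angular":[0,0,0],"hand":0.5},{"translation":[0.0272,-0.0218,0],"angular":[0,0,0],"hand":0.5},{"translation":[0.0272,-0.0218,0],"angular":[0,0,0],"hand":0.5},{"translation":[0.0272,-0.0218,0],"angular":[0,0,0],"hand":0.5},{"translation":[0.0272,-0.0218,0],"angular":[0,0,0],"hand":0.5},{"translation":[0,0,0],"angular":[0,0,0],"hand":0.5}]'
python3 -m handwheel '[{"translation":[0,0,0],"angular":[0,0,-6.25],"hand":0.5},{"translation":[0,0,0],"angular":[0,0,-6.25],"hand":0.5},{"translation":[0,0,0],"angular":[0,0,-6.25],"hand":0.5},{"translation":[0,0,0],"angular":[0,0,-6.25],"hand":0.5},{"translation":[0,0,0],"angular":[0,0,-6.25],"hand":0.5},{"translation":[0,0,0],"angular":[0,0,-6.25],"hand":0.5},{"translation":[0,0,0],"angular":[0,0,-6.25],"hand":0.5},{"translation":[0,0,0],"angular":[0,0,-6.25],"hand":0.5},{"translation":[0,0,0],"angular":[0,0,0],"hand":0.5}]'
python3 -c "
from h import *
go([.459,.0615,.018],np.pi/2)
print(proj('scene',[[.459,.029,.045],[.459,.0615,.045],[.674,0,.065]]))
crop('scene',270,120,430,230,5,'s2.png')"
```

```text
clock: 8.8
position: [0.4461, 0.063, 0.1685]
ee_rot: [-0.004, 0.423, 0.906, -0.001]
contact_force: [-0.0, -0.5, -1.4]
width: 0.0427
gripper_force: 0.0
clock: 9.55
position: [0.4549, 0.0617, 0.1694]
ee_rot: [0.0, 0.001, 1.0, -0.0]
contact_force: [0.5, -0.4, -0.1]
width: 0.0423
gripper_force: 0.0
shift [ -4.   -0.2 151.4] mm
turn [-0.   0.  -0.1]
turn [  0.    0.  179.9]
q [-0.02  0.15  1.84 -0.    1.15 -1.59]
[[367.44716414 195.46418704]
 [362.10990156 202.19834687]
 [315.87639752 158.37773323]]
```

View pics/s2.png

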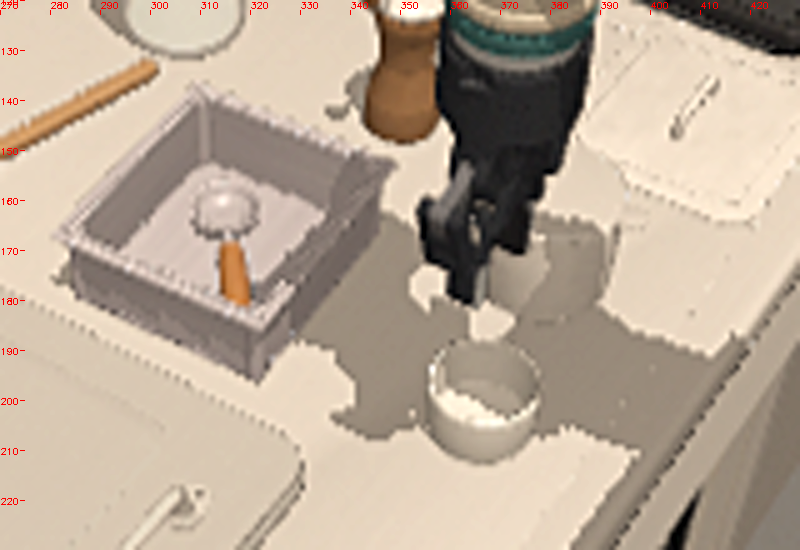

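The spoon lies flat in the tub at about (316,168). The ramekin's rim centre is at (367,195.5), matching the top-view estimate, so I descend on its +y wall.

```bash
python3 -m handwheel '[{"translation":[-0.004,0,0.035],"angular":[0,0,0],"hand":0.5},{"translation":[0,0,0.035],"angular":[0,0,0],"hand":0.5},{"translation":[0,0,0.035],"angular":[0,0,0],"hand":0.5},{"translation":[0,0,0.025],"angular":[0,0,0],"hand":0.5},{"translation":[0,0,0.02],"angular":[0,0,0],"hand":0.5},{"translation":[0,0,0],"angular":[0,0,0],"hand":0.5},{"translation":[0,0,0],"angular":[0,0,0],"hand":0.5}]'
python3 -m handwheel '[{"translation":[0,0,0],"angular":[0,0,0],"hand":1},{"translation":[0,0,0],"angular":[0,0,0],"hand":1},{"translation":[0,0,0],"angular":[0,0,0],"hand":1},{"translation":[0,0,0],"angular":[0,0,0],"hand":1},{"translation":[0,0,0],"angular":[0,0,0],"hand":1},{"translation":[0,0,0],"angular":[0,0,0],"hand":1},{"translation":[0,0,0],"angular":[0,0,0],"hand":1}]' 40
python3 -m handwheel '[{"translation":[0,0,-0.01],"angular":[0,0,0],"hand":1},{"translation":[0,0,-0.02],"angular":[0,0,0],"hand":1},{"translation":[0,0,-0.03],"angular":[0,0,0],"hand":1},{"translation":[0,0,-0.03],"angular":[0,0,0],"hand":1},{"translation":[0,0,-0.02],"angular":[0,0,0],"hand":1},{"translation":[0,0,0],"angular":[0,0,0],"hand":1},{"translation":[0,0,0],"angular":[0,0,0],"hand":1}]'
python3 -c "
from h import *
go([.421,.319+.0325,.13],np.pi/2)"
```

```text
clock: 10.18
position: [0.4583, 0.0616, 0.0187]
ee_rot: [-0.001, 0.002, 1.0, -0.0]
contact_force: [0.1, -0.4, -0.5]
width: 0.0428
gripper_force: 0.0
clock: 10.77
position: [0.4613, 0.0613, 0.0213]
ee_rot: [0.003, 0.001, 1.0, -0.0]
contact_force: [0.2, 0.0, 6.5]
width: 0.0058
gripper_force: 38.4
clock: 11.35
position: [0.4595, 0.0617, 0.1307]
ee_rot: [0.002, 0.002, 1.0, -0.0]
contact_force: [-0.5, -0.1, -2.1]
width: 0.0052
gripper_force: 40.4
shift [ 39.5 289.7   0.6] mm
turn [-0.   0.2 -0.2]
turn [  0.3   0.  179.8]
q [-0.02  0.19  1.89 -0.    1.05 -1.58]
```

```bash
python3 -m handwheel '[{"translation":[0.0044,0.0322,0],"angular":[0,0,0],"hand":1},{"translation":[0.0044,0.0322,0],"angular":[0,0,0],"hand":1},{"translation":[0.0044,0.0322,0],"angular":[0,0,0],"hand":1},{"translation":[0.0044,0.0322,0],"angular":[0,0,0],"hand":1},{"translation":[0.0044,0.0322,0],"angular":[0,0,0],"hand":1},{"translation":[0.0044,0.0322,0],"angular":[0,0,0],"hand":1},{"translation":[0.0044,0.0322,0],"angular":[0,0,0],"hand":1},{"translation":[0.0044,0.0322,0],"angular":[0,0,0],"hand":1},{"translation":[0.0044,0.0322,0],"angular":[0,0,0],"hand":1},{"translation":[0,0,0],"angular":[0,0,0],"hand":1}]'
python3 -m handwheel '[{"translation":[0,0,0],"angular":[0,0,0],"hand":1},{"translation":[0,0,0],"angular":[0,0,0],"hand":1},{"translation":[0,0,0],"angular":[0,0,0],"hand":1}]'
python3 -c "
from h import *
go([.421,.319+.0325,.022],np.pi/2)
crop('scene',270,190,430,310,5,'s3.png')"
```

```text
clock: 12.18
position: [0.4187, 0.3567, 0.1275]
ee_rot: [-0.001, -0.0, 1.0, 0.001]
contact_force: [0.6, -0.3, -1.4]
width: 0.0057
gripper_force: 40.0
clock: 12.43
position: [0.4195, 0.3502, 0.1282]
ee_rot: [-0.001, 0.002, 1.0, -0.001]
contact_force: [0.9, 0.4, -2.1]
width: 0.0053
gripper_force: 40.0
shift [ -1.7   1.6 106.2] mm
turn [-0.1 -0.1 -0.2]
turn [ -0.2   0.2 179.8]
q [ 0.57  0.31  1.72 -0.    1.11 -1.  ]
```

View pics/s3.png

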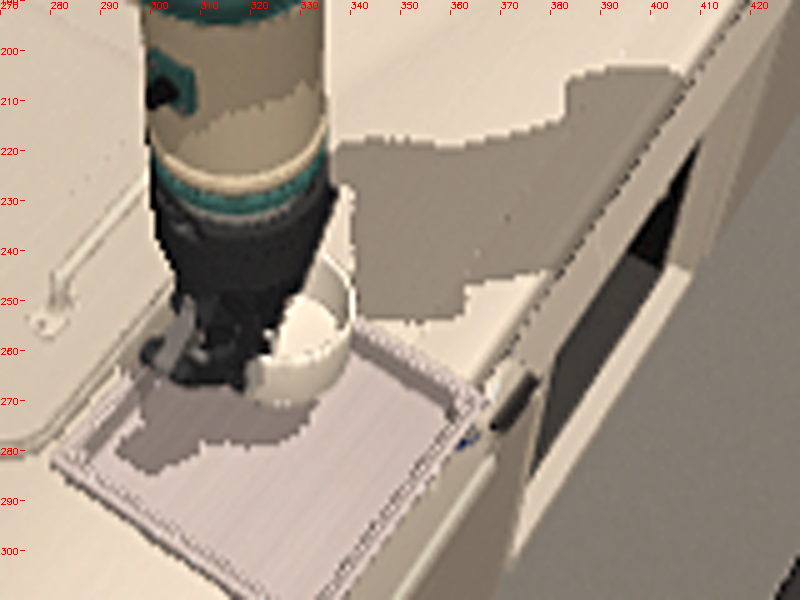

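The ramekin hangs level at about (330,260) over the tray. I lower it gently.

```bash
python3 -m handwheel '[{"translation":[-0.002,0.001,0.02],"angular":[0,0,0],"hand":1},{"translation":[0,0,0.03],"angular":[0,0,0],"hand":1},{"translation":[0,0,0.025],"angular":[0,0,0],"hand":1},{"translation":[0,0,0.012],"angular":[0,0,0],"hand":1},{"translation":[0,0,0.008],"angular":[0,0,0],"hand":1},{"translation":[0,0,0.004],"angular":[0,0,0],"hand":1},{"translation":[0,0,0],"angular":[0,0,0],"hand":1},{"translation":[0,0,0],"angular":[0,0,0],"hand":1},{"translation":[0,0,0],"angular":[0,0,0],"hand":1}]'
python3 -m handwheel '[{"translation":[0,0,0.002],"angular":[0,0,0],"hand":1},{"translation":[0,0,0.002],"angular":[0,0,0],"hand":1},{"translation":[0,0,0],"angular":[0,0,0],"hand":1},{"translation":[0,0,0],"angular":[0,0,0],"hand":1}]'
```

```text
clock: 13.23
position: [0.423, 0.353, 0.0314]
ee_rot: [0.001, 0.002, 1.0, 0.001]
contact_force: [0.5, 0.2, -1.1]
width: 0.0054
gripper_force: 40.0
clock: 13.57
position: [0.4226, 0.353, 0.0267]
ee_rot: [0.001, 0.001, 1.0, 0.0]
contact_force: [-0.3, 0.7, -0.1]
width: 0.0055
gripper_force: 40.4
```

```bash
python3 -m handwheel '[{"translation":[0,0,0.0015],"angular":[0,0,0],"hand":1},{"translation":[0,0,0],"angular":[0,0,0],"hand":1},{"translation":[0,0,0],"angular":[0,0,0],"hand":1}]'
python3 -m handwheel '[{"translation":[0,0,0.0012],"angular":[0,0,0],"hand":1},{"translation":[0,0,0],"angular":[0,0,0],"hand":1},{"translation":[0,0,0],"angular":[0,0,0],"hand":1}]'
```

```text
clock: 13.82
position: [0.4228, 0.3535, 0.0257]
ee_rot: [0.001, 0.002, 1.0, 0.001]
contact_force: [-0.4, 2.0, 4.7]
width: 0.0057
gripper_force: 42.7
clock: 14.07
position: [0.423, 0.3539, 0.0249]
ee_rot: [0.001, 0.002, 1.0, 0.001]
contact_force: [-1.3, 2.4, 8.4]
width: 0.0052
gripper_force: 45.4
```

```bash
python3 -m handwheel '[{"translation":[0,0,0],"angular":[0,0,0],"hand":0.75},{"translation":[0,0,0],"angular":[0,0,0],"hand":0.75},{"translation":[0,0,0],"angular":[0,0,0],"hand":0.75},{"translation":[0,0,0],"angular":[0,0,0],"hand":0.75},{"translation":[0,0,-0.01],"angular":[0,0,0],"hand":0.75},{"translation":[0,0,-0.03],"angular":[0,0,0],"hand":0.75},{"translation":[0,0,-0.04],"angular":[0,0,0],"hand":0.6},{"translation":[0,0,-0.04],"angular":[0,0,0],"hand":0.6},{"translation":[0,0,-0.04],"angular":[0,0,0],"hand":0.6},{"translation":[0,0,-0.04],"angular":[0,0,0],"hand":0.6}]'
python3 -c "
from h import *
go([.4735,-.304,.225],np.radians(-2.2))"
```

```text
clock: 14.9
position: [0.4216, 0.3522, 0.2262]
ee_rot: [0.0, 0.002, 1.0, -0.0]
contact_force: [1.1, 0.1, -0.2]
width: 0.0342
gripper_force: 0.0
shift [ -53.9 -656.     1.2] mm
turn [ 0.  0. 92.]
turn [ -0.   0. -88.]
q [ 0.57  0.24  1.57 -0.    1.33 -1.  ]
```

```bash
python3 -m handwheel '[{"translation":[-0.0028,-0.0345,0],"angular":[0,0,0],"hand":0.6},{"translation":[-0.0028,-0.0345,0],"angular":[0,0,0],"hand":0.6},{"translation":[-0.0028,-0.0345,0],"angular":[0,0,0],"hand":0.6},{"translation":[-0.0028,-0.0345,0],"angular":[0,0,0],"hand":0.6},{"translation":[-0.0028,-0.0345,0],"angular":[0,0,0],"hand":0.6},{"translation":[-0.0028,-0.0345,0],"angular":[0,0,0],"hand":0.6},{"translation":[-0.0028,-0.0345,0],"angular":[0,0,0],"hand":0.6},{"translation":[-0.0028,-0.0345,0],"angular":[0,0,0],"hand":0.6},{"translation":[-0.0028,-0.0345,0],"angular":[0,0,0],"hand":0.6},{"translation":[-0.0028,-0.0345,0],"angular":[0,0,0],"hand":0.6}]'
python3 -m handwheel '[{"translation":[-0.0028,-0.0345,0],"angular":[0,0,0],"hand":0.6},{"translation":[-0.0028,-0.0345,0],"angular":[0,0,0],"hand":0.6},{"translation":[-0.0028,-0.0345,0],"angular":[0,0,0],"hand":0.6},{"translation":[-0.0028,-0.0345,0],"angular":[0,0,0],"hand":0.6},{"translation":[-0.0028,-0.0345,0],"angular":[0,0,0],"hand":0.6},{"translation":[-0.0028,-0.0345,0],"angular":[0,0,0],"hand":0.6},{"translation":[-0.0028,-0.0345,0],"angular":[0,0,0],"hand":0.6},{"translation":[-0.0028,-0.0345,0],"angular":[0,0,0],"hand":0.6},{"translation":[-0.0028,-0.0345,0],"angular":[0,0,0],"hand":0.6}]'
python3 -m handwheel '[{"translation":[0,0,0],"angular":[0,0,6.6],"hand":0.6},{"translation":[0,0,0],"angular":[0,0,6.6],"hand":0.6},{"translation":[0,0,0],"angular":[0,0,6.6],"hand":0.6},{"translation":[0,0,0],"angular":[0,0,6.6],"hand":0.6},{"translation":[0,0,0],"angular":[0,0,6.6],"hand":0.6},{"translation":[0,0,0],"angular":[0,0,6.6],"hand":0.6},{"translation":[0,0,0],"angular":[0,0,6.6],"hand":0.6}]'
python3 -m handwheel '[{"translation":[0,0,0],"angular":[0,0,6.6],"hand":0.6},{"translation":[0,0,0],"angular":[0,0,6.6],"hand":0.6},{"translation":[0,0,0],"angular":[0,0,6.6],"hand":0.6},{"translation":[0,0,0],"angular":[0,0,6.6],"hand":0.6},{"translation":[0,0,0],"angular":[0,0,6.6],"hand":0.6},{"translation":[0,0,0],"angular":[0,0,6.6],"hand":0.6},{"translation":[0,0,0],"angular":[0,0,6.6],"hand":0.6},{"translation":[0,0,0],"angular":[0,0,0],"hand":0.6}]'
python3 -c "
from h import *
go([.4735,-.304,.006],np.radians(-2.2))
a=manip.get_image('scene')[:,:,::-1]
im=np.vstack([cv2.resize(a[110:180,380:460],None,fx=7,fy=7,interpolation=2),cv2.resize(a[215:315,270:400],None,fx=4.3,fy=4.3,interpolation=2)[:,:559].copy() if 0 else cv2.resize(a[225:315,270:400],(560,388)) ])[:600*2]
im=cv2.resize(im,(390,600)) if 0 else im[:878]
cv2.imwrite('pics/s4.png',cv2.resize(im,None,fx=.68,fy=.68))
print(proj('scene',[[.4747,-.2729,.022],[.4723,-.3351,.022]]), im.shape)"
```

```text
clock: 15.73
position: [0.4486, 0.0058, 0.2243]
ee_rot: [0.0, 0.001, 1.0, -0.0]
contact_force: [0.2, -0.4, 0.1]
width: 0.034
gripper_force: 0.0
clock: 16.48
position: [0.4729, -0.3047, 0.2242]
ee_rot: [0.0, 0.002, 1.0, -0.0]
contact_force: [0.9, 1.1, -0.1]
width: 0.0338
gripper_force: 0.0
clock: 17.07
position: [0.473, -0.303, 0.2241]
ee_rot: [-0.0, 0.396, 0.918, -0.0]
contact_force: [-0.4, -0.5, 0.0]
width: 0.034
gripper_force: 0.0
clock: 17.73
position: [0.4731, -0.303, 0.2241]
ee_rot: [0.0, 0.723, 0.69, -0.0]
contact_force: [-0.3, -0.2, 0.6]
width: 0.0339
gripper_force: 0.0
shift [ -1.    0.5 218.1] mm
turn [ 0.   0.  -0.5]
turn [  0.   -0.  179.5]
q [-0.69  0.26  1.55 -0.    1.34 -0.65]
[[405.38706225 144.37897128]
 [413.61189873 135.07633868]] (878, 560, 3)
```

View pics/s4.png

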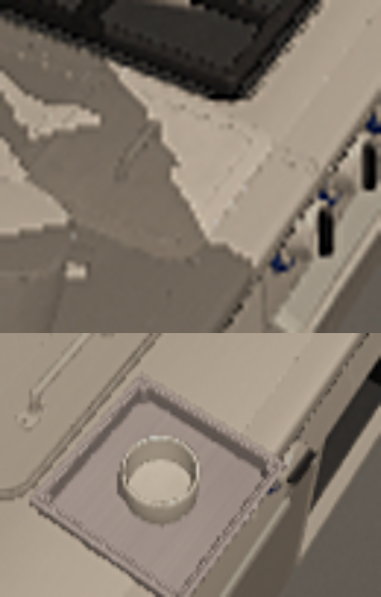

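The ramekin stands upright and centred in the tray. The lid's bar in the scene view runs from (405.5,146) to (412.5,137), matching the projection within about 1.5 px. I descend on the bar.

```bash
python3 -m handwheel '[{"translation":[-0.001,0.0005,0.035],"angular":[0,0,-0.5],"hand":0.6},{"translation":[0,0,0.04],"angular":[0,0,0],"hand":0.6},{"translation":[0,0,0.04],"angular":[0,0,0],"hand":0.6},{"translation":[0,0,0.035],"angular":[0,0,0],"hand":0.6},{"translation":[0,0,0.03],"angular":[0,0,0],"hand":0.6},{"translation":[0,0,0.02],"angular":[0,0,0],"hand":0.6},{"translation":[0,0,0.01],"angular":[0,0,0],"hand":0.6},{"translation":[0,0,0.005],"angular":[0,0,0],"hand":0.6},{"translation":[0,0,0],"angular":[0,0,0],"hand":0.6},{"translation":[0,0,0],"angular":[0,0,0],"hand":0.6}]'
python3 -m handwheel '[{"translation":[0,0,0],"angular":[0,0,0],"hand":1},{"translation":[0,0,0],"angular":[0,0,0],"hand":1},{"translation":[0,0,0],"angular":[0,0,0],"hand":1},{"translation":[0,0,0],"angular":[0,0,0],"hand":1},{"translation":[0,0,0],"angular":[0,0,0],"hand":1},{"translation":[0,0,0],"angular":[0,0,0],"hand":1}]' 60
```

```text
clock: 18.62
position: [0.4746, -0.3048, 0.0097]
ee_rot: [0.001, 0.72, 0.694, 0.0]
contact_force: [-0.1, -1.1, -0.5]
width: 0.0335
gripper_force: 0.0
clock: 19.12
position: [0.4749, -0.3049, 0.0102]
ee_rot: [0.002, 0.72, 0.694, 0.0]
contact_force: [1.8, 1.6, 6.3]
width: 0.0046
gripper_force: 58.9
```

```bash
python3 -m handwheel '[{"translation":[0,0,-0.005],"angular":[0,0,0],"hand":1},{"translation":[0,0,-0.01],"angular":[0,0,0],"hand":1},{"translation":[0,0,-0.015],"angular":[0,0,0],"hand":1},{"translation":[0,0,0],"angular":[0,0,0],"hand":1},{"translation":[0,0,0],"angular":[0,0,0],"hand":1},{"translation":[0,0,0],"angular":[0,0,0],"hand":1}]'
```

```text
clock: 19.62
position: [0.4734, -0.3038, 0.0384]
ee_rot: [-0.0, 0.72, 0.694, -0.0]
contact_force: [-0.2, 0.4, -2.5]
width: 0.0045
gripper_force: 58.8
```

The wrist force shows the lid's weight, so it is held. I lift well clear of the mill.

```bash
python3 -m handwheel '[{"translation":[0,0,-0.02],"angular":[0,0,0],"hand":1},{"translation":[0,0,-0.03],"angular":[0,0,0],"hand":1},{"translation":[0,0,-0.03],"angular":[0,0,0],"hand":1},{"translation":[0,0,-0.03],"angular":[0,0,0],"hand":1},{"translation":[0,0,-0.03],"angular":[0,0,0],"hand":1},{"translation":[0,0,-0.03],"angular":[0,0,0],"hand":1},{"translation":[0,0,-0.02],"angular":[0,0,0],"hand":1},{"translation":[0,0,0],"angular":[0,0,0],"hand":1},{"translation":[0,0,0],"angular":[0,0,0],"hand":1},{"translation":[0,0,0],"angular":[0,0,0],"hand":1}]'
python3 -c "
from h import *
go([.674,.001,.23],np.radians(2.9))
a=manip.get_image('scene'); cv2.imwrite('pics/s5.png',cv2.resize(a[60:210,270:480,::-1],None,fx=3.8,fy=3.8,interpolation=2))
# check the lid pose hypothesis: projected corners in crop pixels
c,s=np.cos(-.038),np.sin(-.038); p=manip.get_state()['position']; off=.010
P=[[p[0]+c*x-s*y,p[1]+s*x+c*y,p[2]-off] for x,y in((.081,.088),(.081,-.088),(-.081,-.088),(-.081,.088))]
print(((proj('scene',P)-[270,60])*3.8).round())"
```

```text
clock: 20.45
position: [0.4728, -0.3033, 0.2266]
ee_rot: [-0.002, 0.72, 0.694, -0.0]
contact_force: [0.1, 0.4, -2.6]
width: 0.0049
gripper_force: 58.8
shift [311.4 190.1  -3.3] mm
turn [-0.2 -0.1 -5. ]
turn [ -0.2   0.3 175. ]
q [-0.69  0.26  1.54 -0.    1.35 -0.66]
[[434. 146.]
 [534.  51.]
 [704. 112.]
 [612. 217.]]
```

View pics/s5.png

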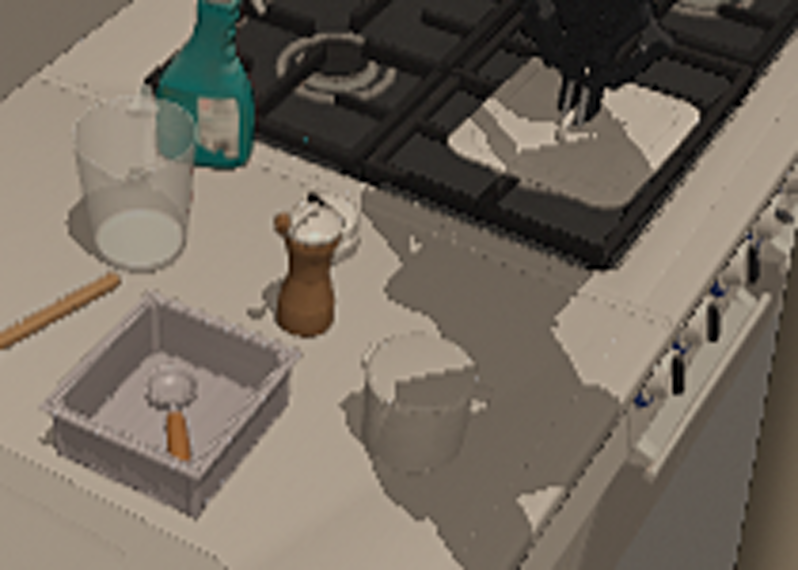

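The lid hangs level from the bar. Its visible corners at (447,143), (700,112) and (615,207) match the predicted outline, given the rounded corners. The tub, spoon, mill and pot are unchanged. I'll cross-check the tub centre from the tub's rim corners in this picture.

```bash
python3 - <<'E'
from h import *
P=w('scene',[(270+x/3.8,60+y/3.8) for x,y in((45,408),(152,294),(302,355),(197,468))],.065)[:,:2]
print(P,P.mean(0)); E=np.roll(P,-1,0)-P; print(np.linalg.norm(E,axis=1),np.degrees(np.arctan2(E[:,1],E[:,0])))
print("jug base",w('scene',[(270+140/3.8,60+245/3.8)],0))
m=(P.mean(0)+[.6744,.0012])/2; print(m); go([*m,.2266],np.radians(2.9))
E
```

```text
[[ 0.74200233  0.09568693]
 [ 0.75119838 -0.07449414]
 [ 0.59406686 -0.08196972]
 [ 0.59507829  0.08025598]] [0.67058646 0.00486976]
[0.17042935 0.15730924 0.16222885 0.14773215] [ -86.90692524 -177.27618901   89.64278327    5.99560778]
jug base [[ 0.85088409 -0.18899337  0.        ]]
[0.67249323 0.00303488]
shift [ 3.132e+02  1.886e+02 -2.000e-01] mm
turn [-0.2 -0.2 -5. ]
turn [ -0.3   0.3 175. ]
q [-0.69  0.26  1.54 -0.    1.35 -0.66]
```

```bash
python3 -m handwheel '[{"translation":[0.012,0.007,0],"angular":[0,0,0],"hand":1},{"translation":[0.022,0.0133,0],"angular":[0,0,0],"hand":1},{"translation":[0.022,0.0133,0],"angular":[0,0,0],"hand":1},{"translation":[0.022,0.0133,0],"angular":[0,0,0],"hand":1},{"translation":[0.022,0.0133,0],"angular":[0,0,0],"hand":1},{"translation":[0.022,0.0133,0],"angular":[0,0,0],"hand":1},{"translation":[0.022,0.0133,0],"angular":[0,0,0],"hand":1},{"translation":[0.022,0.0133,0],"angular":[0,0,0],"hand":1},{"translation":[0.022,0.0133,0],"angular":[0,0,0],"hand":1},{"translation":[0.022,0.0133,0],"angular":[0,0,0],"hand":1}]'
python3 -m handwheel '[{"translation":[0.022,0.0133,0],"angular":[0,0,0],"hand":1},{"translation":[0.022,0.0133,0],"angular":[0,0,0],"hand":1},{"translation":[0.022,0.0133,0],"angular":[0,0,0],"hand":1},{"translation":[0.02,0.012,0],"angular":[0,0,0],"hand":1},{"translation":[0.012,0.007,0],"angular":[0,0,0],"hand":1},{"translation":[0,0,0],"angular":[0,0,-2.5],"hand":1},{"translation":[0,0,0],"angular":[0,0,-2.5],"hand":1},{"translation":[0,0,0],"angular":[0,0,0],"hand":1},{"translation":[0,0,0],"angular":[0,0,0],"hand":1},{"translation":[0,0,0],"angular":[0,0,0],"hand":1}]'
python3 -c "
from h import *
go([.6725,.003,.098],np.radians(2.9))"
```

```text
clock: 21.33
position: [0.608, -0.0963, 0.2268]
ee_rot: [-0.002, 0.72, 0.694, -0.001]
contact_force: [0.7, 0.1, -1.1]
width: 0.0041
gripper_force: 58.8
clock: 22.17
position: [0.67, -0.003, 0.228]
ee_rot: [-0.0, 0.689, 0.725, -0.0]
contact_force: [0.4, -0.1, -1.8]
width: 0.0045
gripper_force: 58.9
shift [  5.9   3.  130. ] mm
turn [-0.1 -0.  -0. ]
turn [-0.0e+00  1.0e-01  1.8e+02]
q [-0.11  0.42  1.29 -0.    1.43 -0.16]
```

```bash
python3 -m handwheel '[{"translation":[0.003,0.0015,0],"angular":[0,0,0],"hand":1},{"translation":[0.003,0.0015,0.01],"angular":[0,0,0],"hand":1},{"translation":[0,0,0.018],"angular":[0,0,0],"hand":1},{"translation":[0,0,0.02],"angular":[0,0,0],"hand":1},{"translation":[0,0,0.02],"angular":[0,0,0],"hand":1},{"translation":[0,0,0.02],"angular":[0,0,0],"hand":1},{"translation":[0,0,0.015],"angular":[0,0,0],"hand":1},{"translation":[0,0,0.008],"angular":[0,0,0],"hand":1},{"translation":[0,0,0],"angular":[0,0,0],"hand":1},{"translation":[0,0,0],"angular":[0,0,0],"hand":1}]'
python3 -c "
from h import *
go([.6725,.003,.098],np.radians(2.9))"
```

```text
clock: 23.0
position: [0.6731, 0.0032, 0.1174]
ee_rot: [-0.0, 0.689, 0.725, -0.0]
contact_force: [-0.3, -0.5, -1.8]
width: 0.0049
gripper_force: 58.9
shift [-0.2 -0.6 19.4] mm
turn [-0. -0.  0.]
turn [   0.   -0. -180.]
q [-0.1   0.5   1.45 -0.    1.2  -0.15]
```

```bash
python3 -m handwheel '[{"translation":[0,0,0.008],"angular":[0,0,0],"hand":1},{"translation":[0,0,0.007],"angular":[0,0,0],"hand":1},{"translation":[0,0,0.004],"angular":[0,0,0],"hand":1},{"translation":[0,0,0],"angular":[0,0,0],"hand":1},{"translation":[0,0,0],"angular":[0,0,0],"hand":1},{"translation":[0,0,0],"angular":[0,0,0],"hand":1},{"translation":[0,0,0],"angular":[0,0,0],"hand":1},{"translation":[0,0,0],"angular":[0,0,0],"hand":1}]'
python3 -m handwheel '[{"translation":[0,0,0],"angular":[0,0,0],"hand":1},{"translation":[0,0,0],"angular":[0,0,0],"hand":1},{"translation":[0,0,0],"angular":[0,0,0],"hand":1},{"translation":[0,0,0],"angular":[0,0,0],"hand":1}]'
python3 - <<'E'
from h import *
# numeric check: lid edges in the scene view, brightness step across each expected edge
go([.6725,.003,.098],np.radians(2.9))
g=cv2.cvtColor(manip.get_image('scene'),cv2.COLOR_RGB2GRAY).astype(float)
p=manip.get_state()['position'];a=.0506;X=np.array([np.cos(a),np.sin(a),0]);Y=np.array([-X[1],X[0],0]);c=np.array([p[0],p[1],p[2]-.010])
for n,d,h in(('+y',Y,.088),('-x',-X,.081)):
    t=Y if n=='-x' else X
    prof=[cv2.remap(g,*proj('scene',[c+d*(h+o)+t*k for k in np.linspace(-.05,.05,11)]).astype(np.float32).T.copy(),1).mean() for o in np.arange(-.02,.021,.004)]
    print(n,np.round(prof))
E
```

```text
clock: 23.67
position: [0.6734, 0.0031, 0.099]
ee_rot: [0.0, 0.689, 0.725, 0.0]
contact_force: [0.3, -1.2, -1.4]
width: 0.0046
gripper_force: 58.8
clock: 24.0
position: [0.6731, 0.0031, 0.0987]
ee_rot: [0.0, 0.689, 0.725, 0.0]
contact_force: [0.4, 0.3, -1.2]
width: 0.0046
gripper_force: 58.8
shift [-0.1 -0.6  0.7] mm
turn [0. 0. 0.]
turn [  -0.    0. -180.]
q [-0.1   0.51  1.47 -0.    1.16 -0.15]
+y [174. 177. 180. 185. 168. 111.  87.  88. 129. 160. 124.]
-x [147. 144. 147. 146. 153. 132.  95. 117.  89.  95.  98.]
```

The brightness steps put the lid's edges within about 2 mm of where I expected them. The lid is still, level and about 2 cm above the rim, so I hand in.

```bash
python3 -c "
from rig import manip
print(manip.sign_off())"
```

```text
the job is handed in; nothing more can be done
None
```

I handed the job in at about 24 s, but the sign-off gave no verdict: the spoon lies in the tub, the ramekin stands upright in the tray, and the gripper is holding the lid level and centred to within a few mm, about 2 cm above the tub's rim.

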